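# Put the screwdriver set back in its tray by size

### The arm

A 6-joint arm with a two-finger parallel gripper is mounted at the origin on the work surface. World frame = base frame: x ahead of the robot, y to its left, z up, the work surface at z = 0. Lengths are in m, angles in rad, forces in N, time in s.
With the tool pointing down it reaches from about 0.25 to 0.725 m from the base axis. Payload 4 kg.
Tool frame: the origin (TCP) lies midway between the tips of the shut fingers; the grasp point (between the pads) lies 19 mm behind it; z points along the fingers, x is the direction in which the jaws open and shut, and the axes are right-handed (so a half turn about z gives the same grasp; the last joint's range is limited). The gripper opens to 85 mm and grips with 20 to 120 N. Pads are 22 mm wide; open, the fingers measure 114 mm over their backs; the gripper's body (76 mm by 85 mm) begins 54 mm behind the grasp point. The pads swing forward as they close: fully open they stand 13 mm farther back than shut.
Start: joints at [1.264, 0.241, 0.005, 1.335, 0, 1.571], TCP at [0.151, 0.477, 0.231] pointing down, gripper open.
Joint ranges: [-2.72, 2.72], [-1.05, 1.87], [-1.09, 1.28], [-1.99, 2.15], [-1.42, 1.44], [-3.14, 3.14]. Speed limits (rad/s): [2.79, 2.79, 3.14, 3.14, 3.14, 3.14].

### API

Orientations are given as a unit quaternion [x, y, z, w].
In Python, from workcell import bot, vision, ticket gives the robot as it stands.
- The arm moves only by the tool play_rows, never from a script. Its argument "deltas" is one flat list of numbers, 5 for each row, row after row: the opening, from 0 (shut) to 1 (fully open), then the shift along the tool's x, y, z in units of 60 mm (1.0 is 60 mm), then the turn about the tool's z in degrees. A call has 1 to 12 rows; each row shifts and turns the pose as measured when the row begins, along the tool's axes as they then stand; what a row does not reach is not made up. A row lasts 1/8 s, in which the tool goes at most 62.5 mm and 10.7 degrees, less where a joint would pass 70% of its speed; a pose out of reach is approached as far as the arm can. A call is refused whole if a number of a shift passes 1 or a number of a turn 10.7, either way. A call with a gripper value outside its range is refused whole. The fingers move at their own pace and stop on an object; the grip force is fixed at half the most. Time passes only in rows, so rows that do not move let the fingers close. It gives the time, the measured TCP pose, the force and the opening at its end, in the units of the state.
- bot.get_obs(): the state, without advancing time (a new reading comes with each control period).
- vision.camera(name): name is "scene" or "top" or "wrist"; returns a dict with "color" (420x560x3 uint8, blue, green, red), "intrinsics" (3x3 intrinsics, pixels), "rvec" (rotation vector, rad) and "tvec" (3), from world to camera coordinates, as OpenCV has them. Camera axes: x right, y down, z forward; pixel columns grow to the right and rows downward; lengths in m; the calibration is good to about 2 mm. A picture is of the moment at which its call begins. There is no depth.
- ticket.job_done(): hands the job in, once; it reports no verdict.
The state is a dict: "clock": time; "joint_pos": joint angles; "joint_vel": joint speeds; "tau": joint torques, N m; "eef_pos": TCP position; "tool_rot": TCP orientation; "ft_force": force on the tool from outside, world axes, zero at the start; "ft_torque": the same for the moment, N m; "grip_width": finger opening in m.
Only numpy, scipy, OpenCV 4.12 (cv2) and the standard library are available. Lean on these libraries where they do the work, as an engineer would, in place of code of your own. Each camera call takes 0.05 s, during which the arm holds its last target. There are 200 camera calls.

### The job

The laptop is open for repair and the four screwdrivers lie about on the mat. Lay them back in the stepped tray in order of size, the shortest in the shortest lane up to the longest in the longest lane, each with its handle lying in both notches of its lane, centred between them, and its blade pointing to the stepped front edge of the tray. Do not push or knock over the drinks bottle.

Things in the scene. Friction and masses are not known exactly. Their poses are not given: they have to be found in the camera images.
- driver1_handle (a point): The shortest and thinnest of 4 loose screwdrivers (round black handle, thin steel blade): handle 13 mm in diameter, 90 mm long; 128 mm overall. Lies on the 3 mm thick mat, can roll. Point: middle of the handle on its axis, 6.5 mm above what it lies on; x along the driver towards the blade (tip 83 mm ahead); y, z turn as it rolls. Balances within 15 mm ahead of it.
- driver2_handle (a point): The second shortest of 4 loose screwdrivers (round black handle, thin steel blade): handle 16 mm in diameter, 96 mm long; 157 mm overall. Lies on the 3 mm thick mat, can roll. Point: middle of the handle on its axis, 8 mm above what it lies on; x along the driver towards the blade (tip 109 mm ahead); y, z turn as it rolls. Balances within 15 mm ahead of it.
- driver3_handle (a point): The second longest of 4 loose screwdrivers (round black handle, thin steel blade): handle 19 mm in diameter, 102 mm long; 188 mm overall. Lies on the 3 mm thick mat, can roll. Point: middle of the handle on its axis, 9.5 mm above what it lies on; x along the driver towards the blade (tip 137 mm ahead); y, z turn as it rolls. Balances within 15 mm ahead of it.
- driver4_handle (a point): The longest and thickest of 4 loose screwdrivers (round black handle, thin steel blade): handle 22 mm in diameter, 108 mm long; 219 mm overall. Lies on the 3 mm thick mat, can roll. Point: middle of the handle on its axis, 11 mm above what it lies on; x along the driver towards the blade (tip 165 mm ahead); y, z turn as it rolls. Balances within 15 mm ahead of it.
- groove1: Rest in the tray's shortest lane: 2 ribs 6 mm thick, 29 mm before and behind the origin (52 mm open between), each with a 90 degree V-notch 26 mm wide, 13 mm deep. Origin: midway between the ribs at the notch bottoms, 12 mm above the counter, 7 mm above the tray floor; x along the groove to the lane's front edge (88 mm ahead), z up. A 13 mm handle seats with its axis 9.2 mm above it.
- groove2: Rest in the tray's second shortest lane: 2 ribs 6 mm thick, 29 mm before and behind the origin (52 mm open between), each with a 90 degree V-notch 26 mm wide, 13 mm deep. Origin: midway between the ribs at the notch bottoms, 12 mm above the counter, 7 mm above the tray floor; x along the groove to the lane's front edge (116 mm ahead), z up. A 16 mm handle seats with its axis 11.3 mm above it.
- groove3: Rest in the tray's second longest lane: 2 ribs 6 mm thick, 29 mm before and behind the origin (52 mm open between), each with a 90 degree V-notch 26 mm wide, 13 mm deep. Origin: midway between the ribs at the notch bottoms, 12 mm above the counter, 7 mm above the tray floor; x along the groove to the lane's front edge (144 mm ahead), z up. A 19 mm handle seats with its axis 13.4 mm above it.
- groove4: Rest in the tray's longest lane: 2 ribs 6 mm thick, 29 mm before and behind the origin (52 mm open between), each with a 90 degree V-notch 26 mm wide, 13 mm deep. Origin: midway between the ribs at the notch bottoms, 12 mm above the counter, 7 mm above the tray floor; x along the groove to the lane's front edge (172 mm ahead), z up. A 22 mm handle seats with its axis 15.6 mm above it.
- tray: Grey stepped screwdriver tray fixed to the counter: 4 parallel lanes 55 mm apart, from the shortest at its left (+y) to the longest at its right (-y); rear edge straight, front edge stepped. 237 x 220 mm, rim 13 mm, ribs 25 mm high. Origin: underside, midway across the lanes, 45 mm ahead of the grooves' origins; x to the front of the lanes, y left, z up.
- bottle: Full drinks bottle standing on the counter beside the work: 65 mm in diameter, 205 mm tall with its blue cap. Origin: centre of its underside, z up.
Mind the look-alikes: they are no part of the job. What is shaped like the part that bears driver3_handle but yellow is not meant.

How it is judged:
By the outcome, as a careful person would: the job done as asked, in the order asked, and still so for the second after the job is handed in, with the robot touching nothing.
It also fails if it takes over 118 s, if anything falls off the work surface, if the arm or the gripper's body presses on something with over 40 N, if the wrist force passes 120 N, or if a joint passes its speed limit or range.

## Working session

There is one attempt and no reset: what is moved stays moved. The work goes in short steps, Python scripts to look and compute and a tool call to move; the robot and the scene stay as the last step left them, time stands still between calls to the robot, and variables do not carry over. Pictures are saved under pics/ and viewed, about 12 in all and at most 16, crops included, and the job is handed in when it is done.

Besides the shell and the picture viewer there is one more tool, called after "Emit:" as a command line: name --argument value ..., lists and objects as JSON in quotes. play_rows: Moves the arm, as the interface text tells. Its arguments: {"type":"object","properties":{"deltas":{"type":"array"}},"required":["deltas"]}

```bash
mkdir -p pics; ls
python3 - <<'E'
from workcell import bot, vision
import cv2,pickle
o=bot.get_obs();print({k:o[k] for k in('clock','eef_pos','tool_rot','grip_width','ft_force')})
d={n:vision.camera(n) for n in('scene','top','wrist')}
pickle.dump(d,open('cam0.pkl','wb'))
for n in d:
    print(n,d[n]['intrinsics'][0],d[n]['rvec'],d[n]['tvec'])
    cv2.imwrite(f'pics/{n}0.png',d[n]['color'])
cv2.imwrite('pics/top0x.png',cv2.resize(d['top']['color'],(800,600),interpolation=cv2.INTER_CUBIC))
cv2.imwrite('pics/scene0x.png',cv2.resize(d['scene']['color'],(800,600),interpolation=cv2.INTER_CUBIC))
E
```

```text
pics
{'clock': 0.0, 'eef_pos': array([0.15082105, 0.4760392 , 0.23041423]), 'tool_rot': array([ 8.06862023e-01,  5.90739003e-01, -8.38551297e-04,  6.35233823e-04]), 'grip_width': 0.08547026967932614, 'ft_force': array([-0.8489834 ,  0.20161625,  0.79440784])}
scene [525.9602097   0.        295.3626364] [ 2.44894286  0.92084979 -0.25852065] [-0.36684354 -0.23960791  1.67812775]
top [404.0109047    0.         279.08514071] [ 2.13973821 -2.08882676  0.19758228] [0.00829735 0.49634037 0.98221606]
wrist [315.69073192   0.         278.00483882] [-2.31524696 -1.69405065 -0.27520674] [-0.49907539 -0.04092679  0.37987752]
```

View pics/top0x.png

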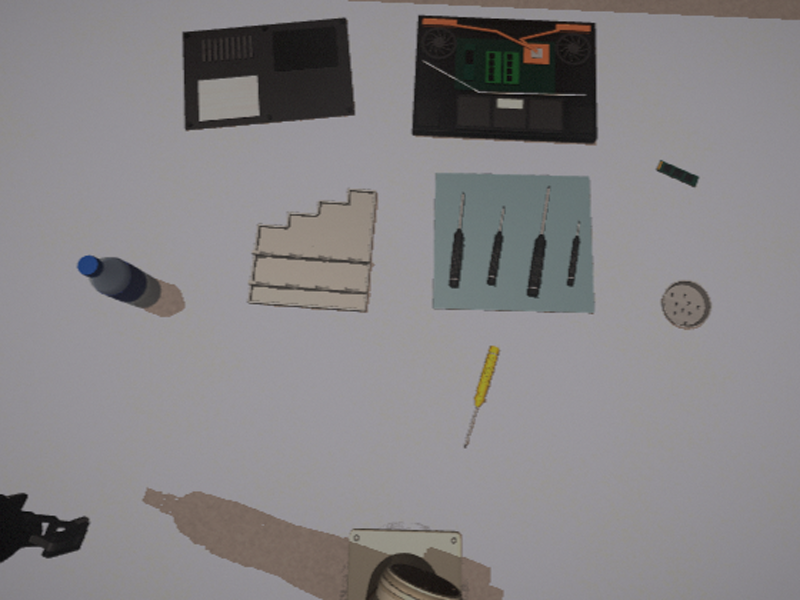

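View pics/scene0x.png

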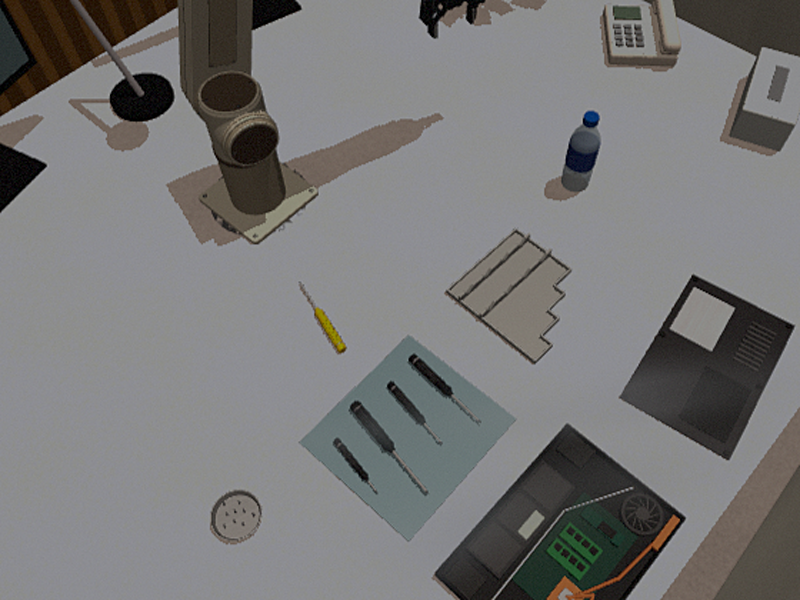

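The top view (800x600 scale) shows four black drivers on the teal mat, blades up (+x), at columns 456, 497, 540 and 574. The yellow look-alike is at (483,385), the tray at (313,250), and the bottle foot at about (165,298). I'll measure the drivers and enlarge the tray.

```bash
cat > h.py <<'E'
import cv2,numpy as np
def ray(c,uv,z):
    R=cv2.Rodrigues(c['rvec'])[0];o=-R.T@np.ravel(c['tvec'])
    p=cv2.undistortPoints(np.float64(uv).reshape(-1,1,2),c['intrinsics'],None).reshape(-1,2)
    d=np.c_[p,np.ones(len(p))]@R
    return o+d*((np.reshape(z,(-1,1))-o[2])/d[:,2:])
def proj(c,P): return cv2.projectPoints(np.float64(P).reshape(-1,1,3),c['rvec'],c['tvec'],c['intrinsics'],None)[0].reshape(-1,2)
E
python3 - <<'E'
import pickle;from h import *
d=pickle.load(open('cam0.pkl','rb'));c=d['top'];im=c['color']
x0,y0,x1,y1=300,118,420,222
g=im.max(2);print(im[200,310],im[160,340])
m=np.zeros_like(g);m[y0:y1,x0:x1]=(g[y0:y1,x0:x1]<75)*255
n,l,s,ce=cv2.connectedComponentsWithStats(m)
for i in range(1,n):
    if s[i,4]<60: continue
    ys,xs=np.where(l==i);P=ray(c,np.c_[xs,ys],.012)[:,:2]
    (cx,cy),(a,b),_=cv2.minAreaRect(np.float32(P));v=np.linalg.eigh(np.cov(P.T))[1][:,1];v*=np.sign(v[0]);t=P@v
    print(s[i],'rect c',round(cx,4),round(cy,4),'size',round(a,4),round(b,4),'axis deg',np.degrees(np.arctan2(v[1],v[0])).round(2),'mean',P.mean(0).round(4))
a=cv2.resize(im[118:225,165:275],None,fx=5.4,fy=5.4,interpolation=cv2.INTER_CUBIC)
cv2.imwrite('pics/tray.png',a);
cv2.imwrite('pics/mat.png',cv2.resize(im[110:230,295:425],None,fx=4.8,fy=4.8,interpolation=cv2.INTER_CUBIC))
E
```

```text
[126 126 115] [123 122 110]
[314 160  11  42 275] rect c 0.5797 -0.0856 size 0.0193 0.1148 axis deg -5.33 mean [ 0.5785 -0.0852]
[341 162  11  38 207] rect c 0.5813 -0.1575 size 0.0153 0.1051 axis deg -9.26 mean [ 0.5802 -0.1572]
[369 164  13  44 338] rect c 0.5694 -0.2349 size 0.0221 0.122 axis deg -9.12 mean [ 0.5676 -0.2345]
[398 165   8  29 133] rect c 0.5885 -0.3047 size 0.0127 0.08 axis deg -9.95 mean [ 0.5876 -0.3046]
```

View pics/tray.png

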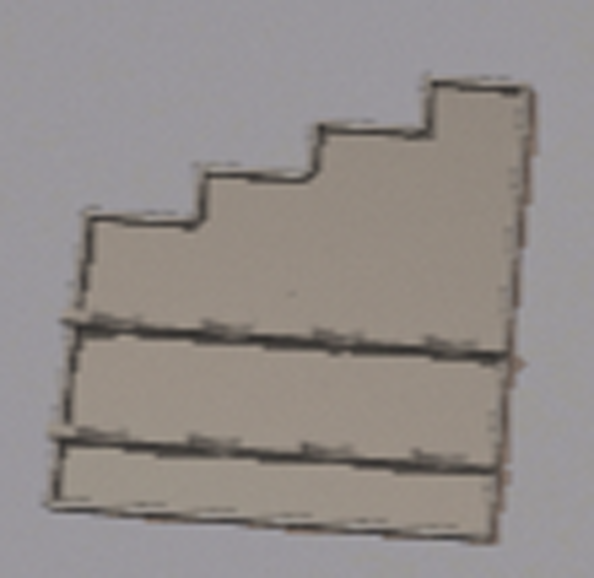

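View pics/mat.png

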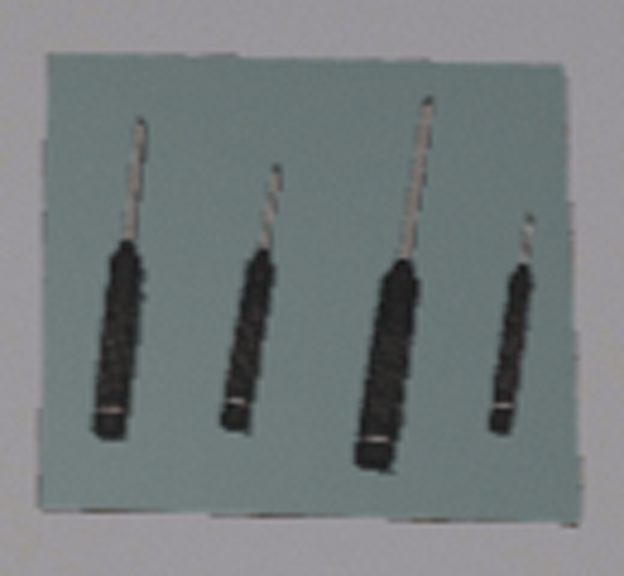

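The mat crop (4.8x) gives tail-to-tip lengths, left to right, of about 187, 157, 218 and 128 mm. So the order is driver3, driver2, driver4, driver1, all black; the yellow one lies off the mat. The tray crop shows the stepped front at the top and the shortest lane at the left. Next I compute poses and the wrist camera offset.

Run:
```python
import pickle;from h import *
from scipy.spatial.transform import Rotation as Ro
d=pickle.load(open('cam0.pkl','rb'));c=d['top']
cr=lambda p,s,o:(np.float64(p)+.5)/s-.5+o
D={3:((109,438),(141,118),19,51),2:((234,432),(277,165),16,48),4:((373,470),(428,98),22,54),1:((500,433),(529,215),13,45)}
for k,(a,b,dm,h) in sorted(D.items()):
    P=ray(c,cr([a,b],4.8,[295,110]),.003+dm/2000)[:,:2];v=P[1]-P[0];L=np.linalg.norm(v);v/=L
    print(k,'L',L.round(4),'deg',np.degrees(np.arctan2(v[1],v[0])).round(1),'mid from tail',(P[0]+v*h/1000).round(4))
px=[(50,507),(495,542),(533,88),(88,212),(430,78),(320,124),(202,170)]
M=np.float64([[-110,110],[-110,-110],[127,-110],[43,110],[127,-55],[99,0],[71,55]])/1000
P=ray(c,cr(px,5.4,[165,118]),.013)[:,:2]
A,_=cv2.estimateAffinePartial2D(M,P,method=cv2.LMEDS);print(A,np.hypot(*A[:,0]),np.degrees(np.arctan2(A[1,0],A[0,0])));print(((M@A[:,:2].T+A[:,2])-P).round(4)*1e3)
w=d['wrist'];R=cv2.Rodrigues(w['rvec'])[0];o=-R.T@np.ravel(w['tvec'])
T=Ro.from_quat([8.06862023e-01,5.90739003e-01,-8.38551297e-04,6.35233823e-04]);print('cam in tool',T.inv().apply(o-[0.15082105,0.4760392,0.23041423]),'\n',T.as_matrix().T@R.T)
```

```text
1 L 0.1284 deg -9.2 mid from tail [ 0.5762 -0.3037]
2 L 0.158 deg -9.2 mid from tail [ 0.576 -0.157]
3 L 0.188 deg -5.2 mid from tail [ 0.5741 -0.0848]
4 L 0.2202 deg -9.3 mid from tail [ 0.5617 -0.2337]Traceback (most recent call last):
  File "<stdin>", line 12, in <module>
cv2.error: OpenCV(4.12.0) /io/opencv/modules/calib3d/src/ptsetreg.cpp:1108: error: (-215:Assertion failed) count >= 0 && to.checkVector(2) == count in function 'estimateAffinePartial2D'
```

Run:
```python
import pickle;from h import *
from scipy.spatial.transform import Rotation as Ro
d=pickle.load(open('cam0.pkl','rb'));c=d['top']
cr=lambda p,s,o:(np.float64(p)+.5)/s-.5+o
px=[(50,507),(495,542),(533,88),(88,212),(430,78),(320,124),(202,170)]
M=np.float32([[-110,110],[-110,-110],[127,-110],[43,110],[127,-55],[99,0],[71,55]])/1000
P=np.float32(ray(c,cr(px,5.4,[165,118]),.013)[:,:2])
A,_=cv2.estimateAffinePartial2D(M,P,method=cv2.RANSAC,ransacReprojThreshold=.01);print(A,np.hypot(*A[:,0]),np.degrees(np.arctan2(A[1,0],A[0,0])));print(((M@A[:,:2].T+A[:,2])-P).round(4)*1e3)
for i in range(4): print('groove',i+1,A@[-.045,.0825-.055*i,1])
w=d['wrist'];R=cv2.Rodrigues(w['rvec'])[0];o=-R.T@np.ravel(w['tvec'])
T=Ro.from_quat([8.06862023e-01,5.90739003e-01,-8.38551297e-04,6.35233823e-04]);print('cam in tool',T.inv().apply(o-[0.15082105,0.4760392,0.23041423]),'\n',(T.as_matrix().T@R.T).round(3))
print(ray(c,[(c['color'].shape[1]*175/800,420*302/600)],0))
```

```text
[[ 0.98939254  0.05336285  0.58812353]
 [-0.05336285  0.98939254  0.18336136]] 0.9908305526126485 -3.0872544482417745
[[-0.5 -0.3]
 [-0.   0.4]
 [ 0.4 -1.3]
 [-0.2 -0.7]
 [-0.9  0.6]
 [ 0.2  1.8]
 [ 1.2 -0.6]]
groove 1 [0.5480033  0.26738758]
groove 2 [0.54506834 0.21297099]
groove 3 [0.54213339 0.1585544 ]
groove 4 [0.53919843 0.10413781]
cam in tool [-0.00052698 -0.08113068 -0.14286892] 
 [[ 1.    -0.001  0.002]
 [ 0.001  0.949  0.317]
 [-0.002 -0.317  0.949]]
[[0.48501501 0.43962379 0.        ]]
```

```bash
cat >> h.py <<'E'
def need(x,y,z,yaw):
    """shift (units of 60 mm) & turn (deg) to put TCP at x,y,z with jaw axis (tool x) at world yaw deg"""
    from workcell import bot
    from scipy.spatial.transform import Rotation as Ro
    o=bot.get_obs();T=Ro.from_quat(o['tool_rot']);M=T.as_matrix()
    cur=np.degrees(np.arctan2(M[1,0],M[0,0]))
    w=np.array([x,y,z])-o['eef_pos'];dy=(yaw-cur+90)%180-90
    print('t',round(o['clock'],2),'eef',o['eef_pos'].round(4),'yaw',cur.round(2),'tilt',np.degrees(np.arccos(-M[2,2])).round(2),'w',round(o['grip_width'],4),'F',o['ft_force'].round(1))
    print('shift now',(T.inv().apply(w)/.06).round(3),'turn',-dy.round(2))
    R2=Ro.from_euler('z',dy,degrees=True)*T;print('shift if turned first',(R2.inv().apply(w)/.06).round(3))
E
python3 -c "
from h import *
need(.5,.18,.23,86.9)"
```

```text
t 0.15 eef [0.1509 0.4762 0.2306] yaw 72.42 tilt 0.09 w 0.0849 F [ 0.3 -0.1 -0.1]
shift now [-2.949  7.038  0.015] turn -14.48
shift if turned first [-4.615  6.078  0.018]
```

Emit:
play_rows --deltas '[0.5,0,0,0,-7.3,0.5,0,0,0,-7.3,0.5,-0.46,0.61,0,0,0.5,-0.46,0.61,0,0,0.5,-0.46,0.61,0,0,0.5,-0.46,0.61,0,0,0.5,-0.46,0.61,0,0,0.5,-0.46,0.61,0,0,0.5,-0.46,0.61,0,0,0.5,-0.46,0.61,0,0,0.5,-0.46,0.61,0,0,0.5,-0.46,0.61,0,0]'

```text
clock: 1.65
eef_pos: [0.5126, 0.1775, 0.2271]
tool_rot: [0.719, 0.695, -0.004, 0.0]
ft_force: [0.6, 1.7, -0.2]
grip_width: 0.043
```

Run:
```python
from h import *
import pickle
from workcell import vision
need(.5,.18,.23,86.9)
c=vision.camera('wrist');pickle.dump(c,open('w1.pkl','wb'))
cv2.imwrite('pics/w1.png',cv2.resize(c['color'],(800,600),interpolation=cv2.INTER_CUBIC))
for i,(x,y) in enumerate([(.548,.2674),(.5451,.213),(.5421,.1586),(.5392,.1041)]): print(i+1,(proj(c,[x,y,.012])*800/560).round(1))
need(.56,-.2,.23,81)
```

```text
t 1.65 eef [0.5126 0.1775 0.2271] yaw 88.0 tilt 0.42 w 0.043 F [ 0.6  1.7 -0.2]
shift now [ 0.033 -0.212 -0.048] turn 1.1
shift if turned first [ 0.029 -0.212 -0.048]
1 [[508.2 291.7]]
2 [[442.7 290.5]]
3 [[377.2 289.2]]
4 [[311.6 288. ]]
t 1.7 eef [0.5168 0.1739 0.2266] yaw 87.71 tilt 0.5 w 0.0428 F [ 4.1 -1.2  1.3]
shift now [-6.198e+00  9.680e-01 -3.000e-03] turn 6.71
shift if turned first [-6.042e+00  1.686e+00 -5.000e-03]
```

View pics/w1.png

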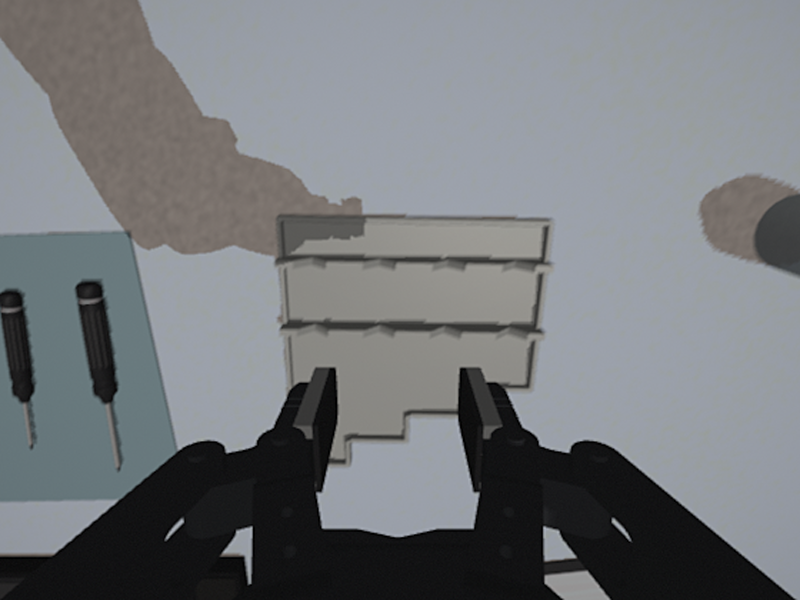

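The wrist view shows the tray from the base side, with the notches of both ribs at rows ~262 and ~328. The arm was still moving, so I'll settle and take a still close-up.

Emit:
play_rows --deltas '[0.5,0,-0.3,0,0.8,0.5,0,0,0,0,0.5,0,0,0,0]'

```text
clock: 2.08
eef_pos: [0.4996, 0.173, 0.2251]
tool_rot: [0.727, 0.686, -0.004, 0.002]
ft_force: [-0.7, 0.7, 0.4]
grip_width: 0.0429
```

Run:
```python
from h import *
import pickle
from workcell import vision
need(.5,.18,.23,86.9)
c=vision.camera('wrist');pickle.dump(c,open('w1.pkl','wb'))
need(.5,.18,.23,86.9)
q=[(.548,.2674),(.5451,.213),(.5421,.1586),(.5392,.1041)]
p=proj(c,[(*a,.012) for a in q]);print(p.round(1))
u,v=int(p[:,0].min())-30,int(p[:,1].min())-70
print(u,v)
cv2.imwrite('pics/w2.png',cv2.resize(c['color'][v:v+140,u:u+200],None,fx=4,fy=4,interpolation=cv2.INTER_CUBIC))
```

```text
t 2.08 eef [0.4996 0.173  0.2251] yaw 86.69 tilt 0.57 w 0.0429 F [-0.7  0.7  0.4]
shift now [ 0.116  0.    -0.083] turn -0.21
shift if turned first [ 0.116  0.001 -0.083]
t 2.12 eef [0.4995 0.1731 0.2251] yaw 86.7 tilt 0.58 w 0.043 F [-0.6  0.2  0.1]
shift now [ 0.115  0.002 -0.083] turn -0.2
shift if turned first [ 0.115  0.002 -0.083]
[[361.2 213. ]
 [315.5 213.1]
 [269.8 213.1]
 [224.2 213.2]]
194 142
```

View pics/w2.png

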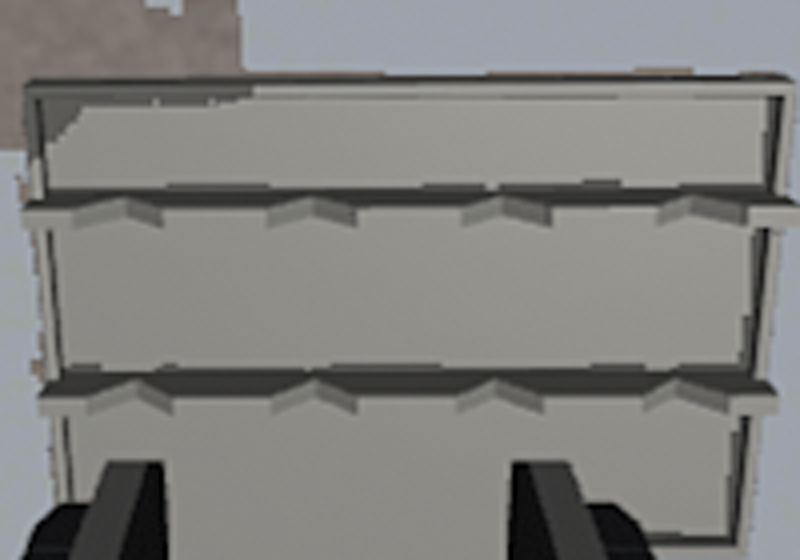

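The crop (4x) shows the notch bottoms on the base-side rib faces. The rear rib's are at (125,198), (310,198), (500,198), (690,198) and the front rib's at (137,381), (315,381), (498,381), (680,381). I'll fit the tray from them.

Run:
```python
from h import *
import pickle
c=pickle.load(open('w1.pkl','rb'))
px=[(125,198),(310,198),(500,198),(690,198),(137,381),(315,381),(498,381),(680,381)]
P=ray(c,(np.float64(px)+.5)/4-.5+[194,142],.012)[:,:2]
ys=[-.0825,-.0275,.0275,.0825]
M=np.array([(-.032,y) for y in ys]+[(.026,y) for y in ys])
a,b=M-M.mean(0),P-P.mean(0);th=np.arctan2((a[:,0]*b[:,1]-a[:,1]*b[:,0]).sum(),(a*b).sum())
R=np.array([[np.cos(th),-np.sin(th)],[np.sin(th),np.cos(th)]]);t=P.mean(0)-R@M.mean(0)
print('yaw',np.degrees(th),'scale',np.sqrt((b**2).sum()/(a**2).sum()),'\n',((M@R.T+t-P)*1e3).round(1))
for i in range(4): print('groove',i+1,(R@[0,.0825-.055*i]+t).round(4))
need(.55,-.2,.225,81)
```

```text
yaw -2.967766086329639 scale 1.0030047110056504 
 [[ 0.4  0. ]
 [ 0.2  1. ]
 [-0.1  0.6]
 [-0.4  0.4]
 [ 0.3 -0.2]
 [ 0.1  0.2]
 [-0.1 -0.8]
 [-0.3 -1.3]]
groove 1 [0.5529 0.2711]
groove 2 [0.5501 0.2162]
groove 3 [0.5472 0.1613]
groove 4 [0.5444 0.1063]
t 2.12 eef [0.4995 0.1731 0.2251] yaw 86.7 tilt 0.58 w 0.043 F [-0.6  0.2  0.1]
shift now [-6.159  1.199  0.058] turn 5.7
shift if turned first [-6.009  1.804  0.055]
```

Emit:
play_rows --deltas '[0.5,-0.75,0.2,0,5.7,0.5,-0.75,0.2,0,0,0.5,-0.75,0.2,0,0,0.5,-0.75,0.2,0,0,0.5,-0.75,0.2,0,0,0.5,-0.75,0.2,0,0,0.5,-0.75,0.2,0,0,0.5,-0.75,0.2,0,0,0.5,0,0,0,0,0.5,0,0,0,0]'

```text
clock: 3.38
eef_pos: [0.5491, -0.2024, 0.2285]
tool_rot: [0.757, 0.653, -0.002, 0.004]
ft_force: [0.0, -0.1, 0.2]
grip_width: 0.0425
```

Run:
```python
from h import *
import pickle
from workcell import vision
need(.55,-.2,.225,81)
c=vision.camera('wrist');pickle.dump(c,open('w3.pkl','wb'))
cv2.imwrite('pics/w3.png',cv2.resize(c['color'],(800,600),interpolation=cv2.INTER_CUBIC))
```

```text
t 3.38 eef [ 0.5491 -0.2024  0.2285] yaw 81.58 tilt 0.52 w 0.0425 F [ 0.  -0.1  0.2]
shift now [0.043 0.009 0.059] turn 0.58
shift if turned first [0.043 0.009 0.059]
```

View pics/w3.png

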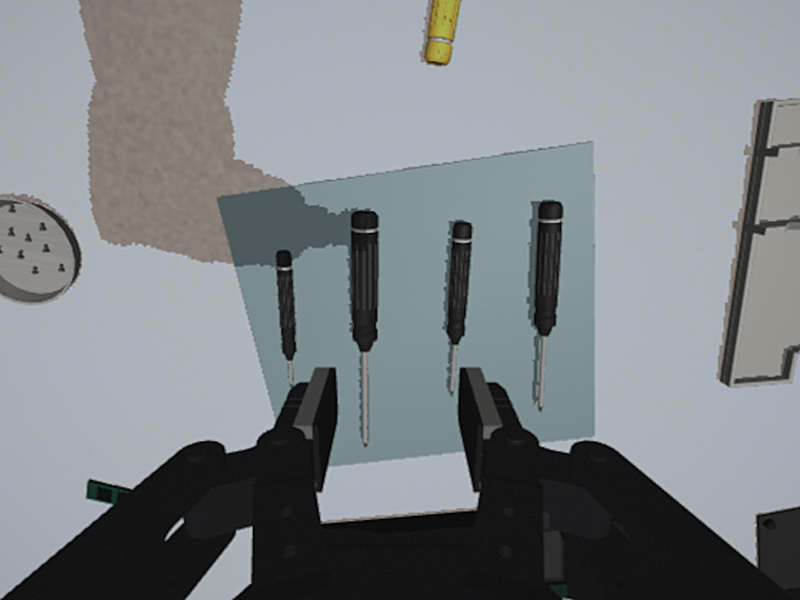

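The wrist view, from left to right, shows driver1 (tail 284,250), driver4 (364,210; tip 365,446), driver2 (461,222; tip 452,394) and driver3 (549,201; tip 541,410). The order matches the top view.

Run:
```python
from h import *
import pickle
c=pickle.load(open('w3.pkl','rb'))
D={1:((284,250),(290.5,362),13,45),2:((461,222),(452,394),16,48),3:((549,201),(541,410),19,51),4:((364,210),(365,446),22,54)}
for k,(a,b,dm,h) in D.items():
    P=ray(c,(np.float64([a,b])+.5)*.7-.5,.003+dm/2000)[:,:2];v=P[1]-P[0];L=np.linalg.norm(v);v/=L
    print(k,'L',L.round(4),'deg',np.degrees(np.arctan2(v[1],v[0])).round(1),'mid',(P[0]+v*h/1000).round(4),'grasp+7',(P[0]+v*(h+7)/1000).round(4))
need(.586,-.3055,.10,80.8)
```

```text
1 L 0.1017 deg -9.8 mid [ 0.579  -0.3037] grasp+7 [ 0.5859 -0.3048]
2 L 0.1559 deg -8.9 mid [ 0.5802 -0.158 ] grasp+7 [ 0.5871 -0.1591]
3 L 0.1885 deg -4.5 mid [ 0.5771 -0.0852] grasp+7 [ 0.584  -0.0858]
4 L 0.22 deg -9.6 mid [ 0.565  -0.2342] grasp+7 [ 0.5719 -0.2353]
t 3.42 eef [ 0.5491 -0.2023  0.2286] yaw 81.61 tilt 0.54 w 0.0428 F [-0.1 -0.5  0.5]
shift now [-1.593  0.852  2.16 ] turn 0.81
shift if turned first [-1.581  0.875  2.16 ]
```

Emit:
play_rows --deltas '[0.5,-0.55,0.3,0.3,0.8,0.5,-0.55,0.3,0.4,0,0.5,-0.4,0.25,0.45,0,0.5,0,0,0.5,0,0.5,0,0,0.5,0,0.5,0,0,0,0,0.5,0,0,0,0]'

```text
clock: 4.3
eef_pos: [0.5921, -0.2915, 0.1011]
tool_rot: [0.756, 0.655, -0.0, 0.006]
ft_force: [0.1, 0.2, 0.5]
grip_width: 0.0426
```

```bash
python3 -c "
from h import *
need(.5859,-.3048,.006,80.3)"
```

```text
t 4.3 eef [ 0.5921 -0.2915  0.1011] yaw 81.77 tilt 0.68 w 0.0426 F [0.1 0.2 0.5]
shift now [-0.22  -0.085  1.586] turn 1.47
shift if turned first [-0.222 -0.079  1.586]
```

Emit:
play_rows --deltas '[0.5,-0.15,-0.06,0.25,1.5,0.5,-0.09,-0.03,0.3,0,0.5,0,0,0.4,0,0.5,0,0,0.3,0,0.5,0,0,0,0,0.5,0,0,0,0]'

```text
clock: 5.05
eef_pos: [0.588, -0.3094, 0.0299]
tool_rot: [0.766, 0.643, 0.002, 0.012]
ft_force: [0.5, -0.4, -0.3]
grip_width: 0.0424
```

```bash
python3 -c "
from h import *
need(.5859,-.3048,.006,80.3)
from workcell import vision
c=vision.camera('wrist')
cv2.imwrite('pics/w4.png',cv2.resize(c['color'],(640,480)))"
```

```text
t 5.05 eef [ 0.588  -0.3094  0.0299] yaw 79.99 tilt 1.37 w 0.0424 F [ 0.5 -0.4 -0.3]
shift now [ 0.075 -0.056  0.397] turn -0.31
shift if turned first [ 0.075 -0.055  0.397]
```

View pics/w4.png

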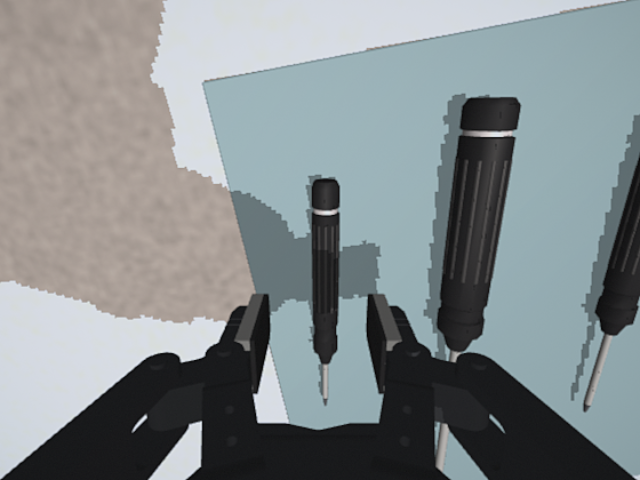

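The driver1 handle sits between the open fingers (pads at columns ~255 and ~378, driver at 325), so I descend.

Emit:
play_rows --deltas '[0.5,0.08,-0.05,0.2,0,0.5,0,0,0.22,0,0.5,0,0,0,0,0.5,0,0,0,0]'

```text
clock: 5.6
eef_pos: [0.5869, -0.3044, 0.0044]
tool_rot: [0.766, 0.643, 0.002, 0.013]
ft_force: [-0.0, -0.3, 0.5]
grip_width: 0.0428
```

```bash
python3 -c "
from h import *
need(.5859,-.3048,.006,80.3)"
```

```text
t 5.6 eef [ 0.5869 -0.3044  0.0044] yaw 79.99 tilt 1.5 w 0.0428 F [-0.  -0.3  0.5]
shift now [-0.01  -0.015 -0.027] turn -0.31
shift if turned first [-0.01  -0.015 -0.027]
```

Emit:
play_rows --deltas '[0.3,0,0,-0.02,0,0,0,0,0,0,0,0,0,0,0,0,0,0,0,0,0,0,0,0,0,0,0,0,0,0,0,0,0,-0.2,0,0,0,0,-0.5,0,0,0,0,-0.5,0,0,0,0,0,0,0,0,0,0,0]'

```text
clock: 6.98
eef_pos: [0.5858, -0.3034, 0.0821]
tool_rot: [0.766, 0.643, 0.002, 0.014]
ft_force: [-0.9, -0.2, -1.6]
grip_width: 0.0104
```

```bash
python3 -c "
from h import *
need(.5599,.2707,.09,87)
from workcell import vision
c=vision.camera('wrist')
cv2.imwrite('pics/w5.png',cv2.resize(c['color'],(640,480)))"
```

```text
t 6.97 eef [ 0.5858 -0.3034  0.0821] yaw 79.99 tilt 1.59 w 0.0104 F [-0.9 -0.2 -1.6]
shift now [ 9.344 -2.082 -0.311] turn -7.01
shift if turned first [ 9.529 -0.926 -0.286]
```

View pics/w5.png

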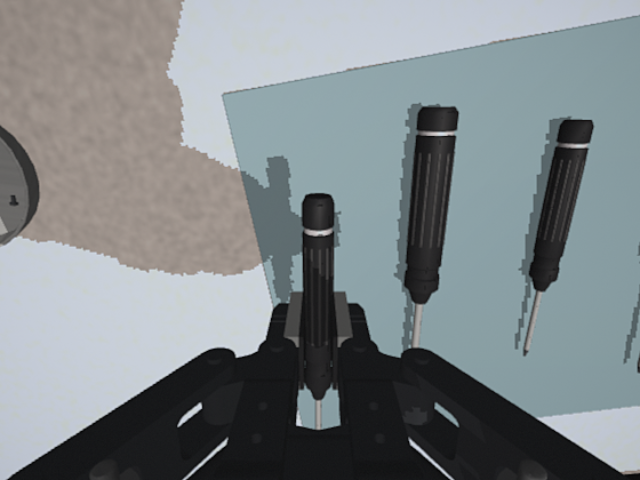

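Driver1 is held straight, and its tail appears where I expected it. I carry it to groove 1.

Emit:
play_rows --deltas '[0,0.4,-0.1,-0.1,-7,0,0.83,-0.08,-0.05,0,0,0.83,-0.08,0,0,0,0.83,-0.08,0,0,0,0.83,-0.08,0,0,0,0.83,-0.08,0,0,0,0.83,-0.08,0,0,0,0.83,-0.08,0,0,0,0.83,-0.08,0,0,0,0.83,-0.08,0,0,0,0.83,-0.08,0,0,0,0.5,-0.05,0,0]'

```text
clock: 8.52
eef_pos: [0.552, 0.2648, 0.067]
tool_rot: [0.726, 0.687, -0.006, 0.008]
ft_force: [-0.6, -1.2, -0.5]
grip_width: 0.0105
```

Emit:
play_rows --deltas '[0,0,0,0,0,0,0,0,0,0]'

```text
clock: 8.78
eef_pos: [0.5501, 0.2662, 0.0645]
tool_rot: [0.725, 0.689, -0.008, 0.007]
ft_force: [-0.0, -0.5, 0.3]
grip_width: 0.0098
```

```bash
python3 -c "
from h import *
need(.5603,.2707,.0175,87)"
```

```text
t 8.78 eef [0.5501 0.2662 0.0645] yaw 87.08 tilt 1.22 w 0.0098 F [-0.  -0.5  0.3]
shift now [0.099 0.166 0.781] turn 0.08
shift if turned first [0.1   0.166 0.781]
```

Emit:
play_rows --deltas '[0,0.1,0.16,0,0,0,0,0,0.35,0,0,0,0,0.2,0,0,0,0,0,0,0,0,0,0,0]'

```text
clock: 9.4
eef_pos: [0.5636, 0.2673, 0.031]
tool_rot: [0.727, 0.686, -0.007, 0.008]
ft_force: [0.2, 0.0, -1.1]
grip_width: 0.01
```

```bash
python3 -c "
from h import *
need(.5603,.2707,.0175,87)
from workcell import vision
c=vision.camera('wrist')
cv2.imwrite('pics/w6.png',cv2.resize(c['color'],(640,480)))"
```

```text
t 9.4 eef [0.5636 0.2673 0.031 ] yaw 86.68 tilt 1.22 w 0.01 F [ 0.2  0.  -1.1]
shift now [ 0.058 -0.059  0.224] turn -0.32
shift if turned first [ 0.058 -0.058  0.224]
```

View pics/w6.png

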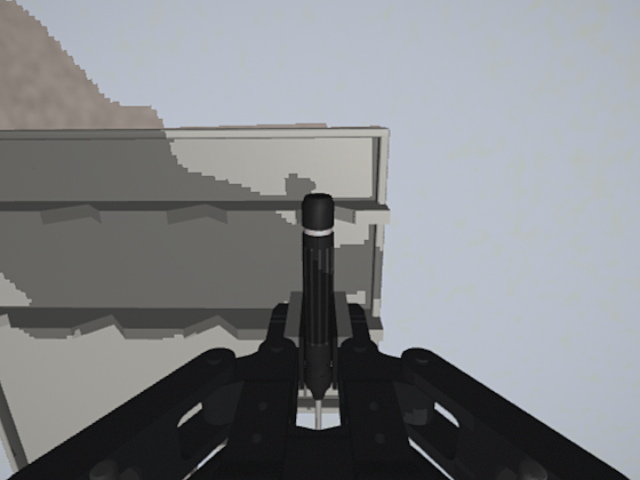

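The image shows driver1 over lane 1, about 3 mm left of its notch (expected apex ~(324,207)), which agrees with the computed correction.

Emit:
play_rows --deltas '[0,0.06,-0.06,0,-0.3,0,0,0,0.12,0,0,0,0,0.1,0,0,0,0,0,0,0,0,0,0,0]'

```text
clock: 10.07
eef_pos: [0.5611, 0.2712, 0.0187]
tool_rot: [0.725, 0.688, -0.006, 0.009]
ft_force: [-1.1, -0.3, 0.8]
grip_width: 0.0104
```

```bash
python3 -c "
from h import *
need(.5603,.2707,.0175,87)"
```

```text
t 10.07 eef [0.5611 0.2712 0.0187] yaw 87.0 tilt 1.23 w 0.0104 F [-1.1 -0.3  0.8]
shift now [-0.008 -0.013  0.02 ] turn -0.0
shift if turned first [-0.008 -0.013  0.02 ]
```

Emit:
play_rows --deltas '[0.2,0,0,0.02,0,0.25,0,0,0,0,0.35,0,0,0,0,0.35,0,0,-0.4,0,0.35,0,0,-0.8,0,0.35,0,0,-0.8,0,0.45,0,0,-0.5,0,0.45,0,0,0,0]'

```text
clock: 11.08
eef_pos: [0.5596, 0.2751, 0.1704]
tool_rot: [0.725, 0.689, -0.007, 0.007]
ft_force: [0.3, 0.8, -1.4]
grip_width: 0.0382
```

```bash
python3 -c "
from h import *
need(.5871,-.1591,.12,81)
from workcell import vision
c=vision.camera('wrist')
cv2.imwrite('pics/w7.png',cv2.resize(c['color'],(640,480)))"
```

```text
t 11.07 eef [0.5596 0.2751 0.1704] yaw 87.06 tilt 1.16 w 0.0382 F [ 0.3  0.8 -1.4]
shift now [-7.185  0.828  0.986] turn 6.06
shift if turned first [-7.057  1.583  0.984]
```

View pics/w7.png

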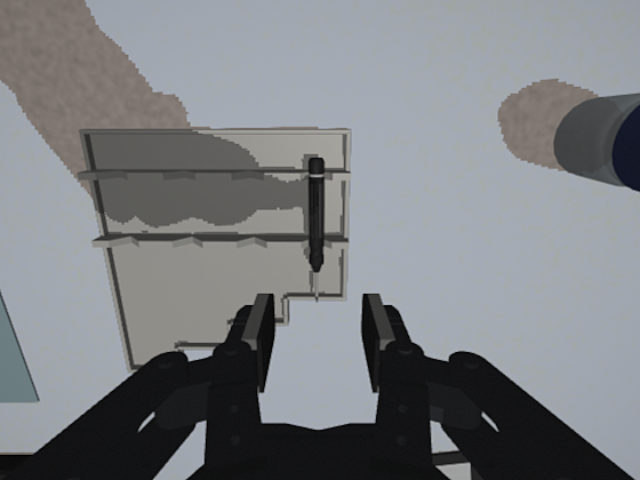

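Driver1 lies in both notches of lane 1, tail (316,157), tip (317,300). I check that in numbers and go on to driver2.

Emit:
play_rows --deltas '[0.5,-0.5,0.1,0,6,0.5,-0.8,0.18,0.05,0,0.5,-0.8,0.18,0.05,0,0.5,-0.8,0.18,0.05,0,0.5,-0.8,0.18,0.1,0,0.5,-0.8,0.18,0.1,0,0.5,-0.8,0.18,0.2,0,0.5,-0.8,0.18,0.2,0,0.5,-0.7,0.18,0.2,0,0.5,0,0,0,0,0.5,0,0,0,0]'

```text
clock: 12.5
eef_pos: [0.5767, -0.1547, 0.0963]
tool_rot: [0.76, 0.65, -0.02, -0.004]
ft_force: [0.4, 0.5, 0.2]
grip_width: 0.0428
```

```bash
cat >> h.py <<'E'
TH=np.radians(-2.97);G={1:(.5529,.2711),2:(.5501,.2162),3:(.5472,.1613),4:(.5444,.1063)}
def lane(P,k):
    v=np.asarray(P)[:,:2]-G[k];return np.c_[v@[np.cos(TH),np.sin(TH)],v@[-np.sin(TH),np.cos(TH)]]
def darkdrivers(c,z,roi):
    """tails/centres of black blobs inside world-roi (x0,x1,y0,y1), cast on plane z; tail = -x end"""
    m=np.uint8(c['color'].max(2)<60)*255;n,l,s,_=cv2.connectedComponentsWithStats(m);out=[]
    for i in range(1,n):
        if not 100<s[i,4]<8000: continue
        ys,xs=np.where(l==i);P=ray(c,np.c_[xs,ys],z)[:,:2];q=P.mean(0)
        if not(roi[0]<q[0]<roi[1] and roi[2]<q[1]<roi[3]): continue
        v=np.linalg.eigh(np.cov(P.T))[1][:,1];v*=np.sign(v[0]);t=(P-q)@v
        out.append((q+v*t.min(),q+v*t.max(),np.degrees(np.arctan2(v[1],v[0])),s[i,4]))
    return out
E
python3 - <<'E'
from h import *
import pickle
from workcell import vision
need(.5871,-.1591,.03,81)
c=vision.camera('wrist');pickle.dump(c,open('w8.pkl','wb'))
for r in darkdrivers(c,.011,(.45,.68,-.4,0)): print(r[0].round(4),r[1].round(4),r[2].round(1),r[3])
t=vision.camera('top');pickle.dump(t,open('t8.pkl','wb'))
E
```

```text
t 12.5 eef [ 0.5767 -0.1547  0.0963] yaw 81.09 tilt 2.39 w 0.0428 F [0.4 0.5 0.2]
shift now [-0.017  0.22   1.099] turn 0.09
shift if turned first [-0.017  0.22   1.099]
[ 0.5323 -0.0895] [ 0.5349 -0.0713] 81.9 453
[ 0.5182 -0.2396] [ 0.5207 -0.2167] 83.7 575
[ 0.5416 -0.0822] [ 0.6411 -0.0902] -4.6 2493
[ 0.5381 -0.1579] [ 0.5404 -0.1433] 81.1 352
[ 0.5275 -0.2292] [ 0.6335 -0.2477] -9.9 3481
[ 0.548  -0.1523] [ 0.6373 -0.1677] -9.8 1905
```

```bash
sed -i "s/'F',o/'zaxis',M[:2,2].round(3),'q6',o['joint_pos'].round(2),'F',o/" h.py
```

Emit:
play_rows --deltas '[0.5,0,0.11,0.2,0,0.5,0,0.11,0.3,0,0.5,0,0,0.3,0,0.5,0,0,0.25,0,0.5,0,0,0,0,0.5,0,0,0,0]'

```text
clock: 13.35
eef_pos: [0.5898, -0.1533, 0.0284]
tool_rot: [0.757, 0.653, -0.02, -0.004]
ft_force: [-0.7, 0.3, 0.0]
grip_width: 0.0428
```

```bash
python3 -c "
from h import *
need(.5871,-.1591,.0075,81)"
```

```text
t 13.35 eef [ 0.5898 -0.1533  0.0284] yaw 81.55 tilt 2.36 w 0.0428 zaxis [-0.036 -0.02 ] q6 [-0.24  0.63  0.05  1.02 -0.03 -0.09] F [-0.7  0.3  0. ]
shift now [-0.093 -0.02   0.351] turn 0.55
shift if turned first [-0.093 -0.019  0.351]
```

Emit:
play_rows --deltas '[0.5,-0.09,-0.02,0.18,0.5,0.5,0,0,0.18,0,0.5,0,0,0,0,0.5,0,0,0,0]'

```text
clock: 13.85
eef_pos: [0.5878, -0.1599, 0.0068]
tool_rot: [0.761, 0.649, -0.019, -0.003]
ft_force: [-0.1, -0.4, 0.5]
grip_width: 0.0423
```

```bash
python3 -c "
from h import *
need(.5871,-.1591,.006,81)"
```

```text
t 13.85 eef [ 0.5878 -0.1599  0.0068] yaw 80.98 tilt 2.26 w 0.0423 zaxis [-0.033 -0.021] q6 [-0.25  0.65  0.02  0.97 -0.03 -0.09] F [-0.1 -0.4  0.5]
shift now [ 0.012 -0.013  0.013] turn -0.02
shift if turned first [ 0.012 -0.013  0.013]
```

Emit:
play_rows --deltas '[0.3,0,0,0,0,0,0,0,0,0,0,0,0,0,0,0,0,0,0,0,0,0,0,0,0,0,0,0,0,0,0,0,0,-0.2,0,0,0,0,-0.5,0,0,0,0,-0.6,0,0,0,0,-0.4,0,0,0,0,0,0,0,0,0,0,0]'

```text
clock: 15.35
eef_pos: [0.5917, -0.1576, 0.1148]
tool_rot: [0.76, 0.649, -0.019, -0.002]
ft_force: [-0.8, 0.5, -0.6]
grip_width: 0.0129
```

```bash
python3 -c "
from h import *
need(.5576,.2158,.09,87)"
```

```text
t 15.35 eef [ 0.5917 -0.1576  0.1148] yaw 80.99 tilt 2.17 w 0.0129 zaxis [-0.031 -0.021] q6 [-0.25  0.55  0.16  1.2  -0.03 -0.09] F [-0.8  0.5 -0.6]
shift now [ 6.066 -1.529  0.299] turn -6.01
shift if turned first [ 6.194 -0.886  0.277]
```

Emit:
play_rows --deltas '[0,0.4,-0.05,0,-6,0,0.58,-0.09,0,0,0,0.58,-0.09,0,0,0,0.58,-0.09,0,0,0,0.58,-0.09,0,0,0,0.58,-0.08,0,0,0,0.58,-0.08,0,0,0,0.58,-0.08,0,0,0,0.58,-0.08,0,0,0,0.58,-0.08,0,0,0,0.5,0,0,0,0,0,0,0,0]'

```text
clock: 16.85
eef_pos: [0.5521, 0.2203, 0.0886]
tool_rot: [0.725, 0.688, -0.031, -0.012]
ft_force: [0.5, -0.6, -0.7]
grip_width: 0.0134
```

Emit:
play_rows --deltas '[0,0,0,0,0]'

```text
clock: 16.98
eef_pos: [0.5513, 0.2196, 0.0873]
tool_rot: [0.725, 0.688, -0.033, -0.012]
ft_force: [-0.2, -0.2, 0.1]
grip_width: 0.0135
```

```bash
python3 -c "
from h import *
need(.5576,.2158,.031,87)"
```

```text
t 16.98 eef [0.5513 0.2196 0.0873] yaw 87.07 tilt 3.99 w 0.0135 zaxis [-0.064 -0.027] q6 [ 0.38  0.57  0.12  1.19 -0.    0.43] F [-0.2 -0.2  0.1]
shift now [-0.029  0.167  0.932] turn 0.07
shift if turned first [-0.029  0.167  0.932]
```

Emit:
play_rows --deltas '[0,0,0,0,0,0,0,0,0,0,0,0,0,0,0,0,0,0,0,0]'

```text
clock: 17.48
eef_pos: [0.5513, 0.2163, 0.0869]
tool_rot: [0.726, 0.686, -0.033, -0.012]
ft_force: [-0.7, -0.3, -0.4]
grip_width: 0.0132
```

```bash
python3 -c "
from h import *
need(.5576,.2158,.031,87)"
```

```text
t 17.48 eef [0.5513 0.2163 0.0869] yaw 86.82 tilt 4.08 w 0.0132 zaxis [-0.065 -0.028] q6 [ 0.37  0.57  0.11  1.19 -0.    0.43] F [-0.7 -0.3 -0.4]
shift now [0.026 0.165 0.923] turn -0.18
shift if turned first [0.026 0.165 0.923]
```

Emit:
play_rows --deltas '[0,0.03,0.1,0,-0.2,0,0,0.06,0.2,0,0,0,0,0.35,0,0,0,0,0.35,0,0,0,0,0,0,0,0,0,0,0]'

```text
clock: 18.23
eef_pos: [0.559, 0.2161, 0.0292]
tool_rot: [0.725, 0.688, -0.033, -0.012]
ft_force: [-0.1, 0.4, 0.5]
grip_width: 0.0136
```

```bash
python3 -c "
from h import *
need(.5579,.2158,.0195,87)"
```

```text
t 18.23 eef [0.559  0.2161 0.0292] yaw 87.02 tilt 4.04 w 0.0136 zaxis [-0.065 -0.028] q6 [ 0.37  0.64  0.07  1.07 -0.    0.42] F [-0.1  0.4  0.5]
shift now [-0.    -0.008  0.162] turn 0.02
shift if turned first [-0.    -0.008  0.162]
```

Emit:
play_rows --deltas '[0,0,-0.01,0.1,0,0,0,0,0.06,0,0,0,0,0,0,0,0,0,0,0]'

```text
clock: 18.73
eef_pos: [0.5592, 0.2163, 0.0211]
tool_rot: [0.725, 0.688, -0.031, -0.011]
ft_force: [0.1, -0.1, -1.0]
grip_width: 0.0133
```

```bash
python3 -c "
from h import *
need(.5579,.2158,.0195,87)"
```

```text
t 18.73 eef [0.5592 0.2163 0.0211] yaw 87.01 tilt 3.84 w 0.0133 zaxis [-0.061 -0.027] q6 [ 0.37  0.64  0.06  1.05 -0.    0.42] F [ 0.1 -0.1 -1. ]
shift now [-0.008 -0.019  0.027] turn 0.01
shift if turned first [-0.008 -0.019  0.027]
```

Emit:
play_rows --deltas '[0,0,-0.02,0.03,0,0.2,0,0,0,0,0.25,0,0,0,0,0.33,0,0,0,0,0.33,0,0,-0.4,0,0.33,0,0,-0.8,0,0.33,0,0,-0.9,0,0.45,0,0,0,0,0.45,0,0,0,0]'

```text
clock: 19.85
eef_pos: [0.5646, 0.2199, 0.147]
tool_rot: [0.725, 0.688, -0.033, -0.012]
ft_force: [-0.0, -0.1, -1.2]
grip_width: 0.0384
```

```bash
python3 -c "
from h import *
need(.584,-.0858,.12,85.5)
from workcell import vision
c=vision.camera('wrist')
cv2.imwrite('pics/w9.png',cv2.resize(c['color'],(640,480)))
for k in (1,2):
  R={1:6.5,2:8}[k]/1000*1.414+.012; h={1:45,2:48}[k]/1000
  for r in darkdrivers(c,R,(G[k][0]-.08,G[k][0]+.08,G[k][1]-.02,G[k][1]+.02)): print(k,lane([r[0],r[1]],k).round(4).tolist(),r[2:])
"
```

```text
t 19.85 eef [0.5646 0.2199 0.147 ] yaw 87.05 tilt 4.02 w 0.0384 zaxis [-0.065 -0.027] q6 [ 0.37  0.55  0.25  1.34 -0.    0.42] F [-0.  -0.1 -1.2]
shift now [-5.056  0.622  0.565] turn 1.55
shift if turned first [-5.038  0.758  0.555]
1 [[-0.0395, -0.0066], [-0.0359, 0.0075]] (np.float64(72.48011819398265), np.int32(212))
2 [[-0.0412, -0.008], [-0.0405, 0.0075]] (np.float64(84.54624167738045), np.int32(254))
2 [[0.0155, -0.1343], [0.0099, 0.0803]] (np.float64(88.50751127723875), np.int32(3687))
```

View pics/w9.png

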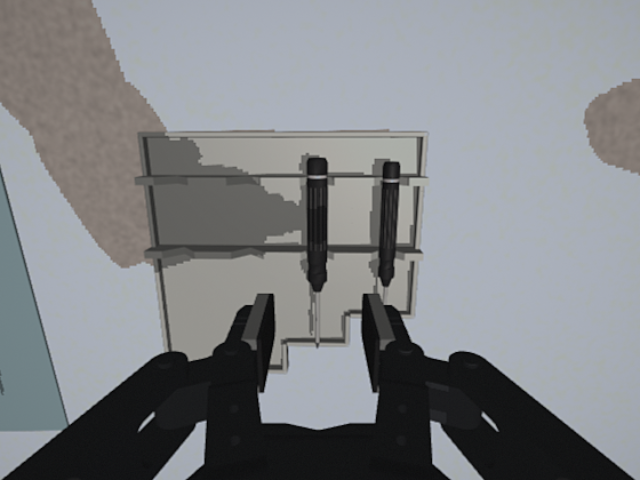

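Both driver1 (391,165 tail) and driver2 (317,160 tail) lie in their notches with blades forward. On to driver3, moving more slowly because the tool tilt is building up.

Emit:
play_rows --deltas '[0.5,-0.2,0.05,0,1.5,0.5,-0.4,0.06,0,0,0.5,-0.44,0.06,0,0,0.5,-0.44,0.06,0,0,0.5,-0.44,0.06,0,0,0.5,-0.44,0.06,0,0,0.5,-0.44,0.06,0,0,0.5,-0.44,0.06,0,0,0.5,-0.44,0.06,0,0,0.5,-0.44,0.06,0,0,0.5,-0.44,0.06,0,0,0.5,-0.3,0.04,0,0]'

```text
clock: 21.4
eef_pos: [0.5722, -0.1022, 0.1447]
tool_rot: [0.738, 0.673, -0.043, -0.017]
ft_force: [0.3, -0.3, 0.1]
grip_width: 0.0426
```

Emit:
play_rows --deltas '[0.5,-0.15,0,0,0,0.5,0,0,0,0]'

```text
clock: 21.65
eef_pos: [0.5703, -0.1137, 0.1444]
tool_rot: [0.74, 0.671, -0.044, -0.018]
ft_force: [0.5, 0.6, -0.2]
grip_width: 0.0427
```

```bash
python3 -c "
from h import *
need(.584,-.0858,.03,85.5)"
```

```text
t 21.65 eef [ 0.5703 -0.1137  0.1444] yaw 84.58 tilt 5.41 w 0.0427 zaxis [-0.089 -0.032] q6 [-0.17  0.51  0.18  1.31 -0.05 -0.07] F [ 0.5  0.6 -0.2]
shift now [0.561 0.344 1.864] turn -0.92
shift if turned first [0.558 0.352 1.863]
```

Emit:
play_rows --deltas '[0.5,0.28,0.15,0.2,-0.9,0.5,0.28,0.15,0.4,0,0.5,0,0.05,0.45,0,0.5,0,0,0.4,0,0.5,0,0,0.35,0,0.5,0,0,0,0,0.5,0,0,0,0]'

```text
clock: 22.52
eef_pos: [0.5874, -0.0706, 0.0261]
tool_rot: [0.728, 0.684, -0.042, -0.02]
ft_force: [0.5, -0.7, -0.0]
grip_width: 0.0428
```

```bash
python3 -c "
from h import *
need(.584,-.0858,.0085,85.5)"
```

```text
t 22.52 eef [ 0.5874 -0.0706  0.0261] yaw 86.53 tilt 5.37 w 0.0428 zaxis [-0.089 -0.029] q6 [-0.1   0.64  0.06  1.08 -0.04 -0.04] F [ 0.5 -0.7 -0. ]
shift now [-0.246 -0.015  0.304] turn 1.03
shift if turned first [-0.246 -0.01   0.304]
```

Emit:
play_rows --deltas '[0.5,-0.23,0,-0.1,1,0.5,0,0,0,0,0.5,0,0,0,0]'

```text
clock: 22.9
eef_pos: [0.5893, -0.085, 0.0356]
tool_rot: [0.734, 0.677, -0.041, -0.018]
ft_force: [0.4, 0.2, 0.0]
grip_width: 0.0428
```

```bash
python3 -c "
from h import *
need(.584,-.0858,.0085,85.5)"
```

```text
t 22.9 eef [ 0.5893 -0.085   0.0356] yaw 85.49 tilt 5.11 w 0.0428 zaxis [-0.084 -0.03 ] q6 [-0.12  0.63  0.07  1.09 -0.04 -0.04] F [0.4 0.2 0. ]
shift now [-0.003 -0.05   0.457] turn -0.01
shift if turned first [-0.003 -0.05   0.457]
```

Emit:
play_rows --deltas '[0.5,0,-0.05,0.23,0,0.5,0,0,0.23,0,0.5,0,0,0,0,0.5,0,0,0,0]'

```text
clock: 23.4
eef_pos: [0.5828, -0.0858, 0.0059]
tool_rot: [0.734, 0.677, -0.041, -0.018]
ft_force: [0.4, -0.5, -0.3]
grip_width: 0.0426
```

```bash
python3 -c "
from h import *
need(.584,-.0858,.0085,85.5)"
```

```text
t 23.4 eef [ 0.5828 -0.0858  0.0059] yaw 85.45 tilt 5.17 w 0.0426 zaxis [-0.085 -0.029] q6 [-0.13  0.65  0.03  1.03 -0.04 -0.04] F [ 0.4 -0.5 -0.3]
shift now [ 0.     0.016 -0.045] turn -0.05
shift if turned first [ 0.     0.016 -0.045]
```

Emit:
play_rows --deltas '[0.5,0,0.015,-0.03,0,0.3,0,0,0,0,0,0,0,0,0,0,0,0,0,0,0,0,0,0,0,0,0,0,0,0,0,0,0,0,0,0,0,0,0,0]'

```text
clock: 24.4
eef_pos: [0.5846, -0.0857, 0.0083]
tool_rot: [0.734, 0.677, -0.041, -0.018]
ft_force: [0.1, 0.2, -0.4]
grip_width: 0.0163
```

```bash
python3 -c "
from h import *
need(.584,-.0858,.0085,85.5)"
```

```text
t 24.4 eef [ 0.5846 -0.0857  0.0083] yaw 85.47 tilt 5.11 w 0.0163 zaxis [-0.084 -0.029] q6 [-0.13  0.65  0.03  1.03 -0.04 -0.04] F [ 0.1  0.2 -0.4]
shift now [-0.002 -0.01  -0.002] turn -0.03
shift if turned first [-0.002 -0.01  -0.002]
```

Emit:
play_rows --deltas '[0,0,0,-0.2,0,0,0,0,-0.5,0,0,0,0,-0.8,0,0,0,0,-0.6,0,0,0,0,0,0,0,0,0,0,0]'

```text
clock: 25.15
eef_pos: [0.5954, -0.0818, 0.14]
tool_rot: [0.734, 0.677, -0.041, -0.018]
ft_force: [0.2, -0.5, -0.5]
grip_width: 0.0165
```

```bash
python3 -c "
from h import *
need(.5534,.161,.12,87)"
```

```text
t 25.15 eef [ 0.5954 -0.0818  0.14  ] yaw 85.46 tilt 5.08 w 0.0165 zaxis [-0.083 -0.029] q6 [-0.12  0.55  0.23  1.33 -0.04 -0.03] F [ 0.2 -0.5 -0.5]
shift now [ 3.988 -0.999  0.271] turn -1.54
shift if turned first [ 4.014 -0.892  0.261]
```

Emit:
play_rows --deltas '[0,0.4,-0.1,0,-1.5,0,0.75,-0.15,0,0,0,0.75,-0.15,0,0,0,0.75,-0.15,0,0,0,0.75,-0.15,0,0,0,0.4,-0.1,0,0,0,0.1,0,0,0,0,0,0,0,0,0,0,0,0,0]'

```text
clock: 26.28
eef_pos: [0.5527, 0.1571, 0.1234]
tool_rot: [0.726, 0.685, -0.05, -0.024]
ft_force: [0.7, -0.6, -0.9]
grip_width: 0.0166
```

```bash
python3 -c "
from h import *
need(.5547,.1609,.033,87)"
```

```text
t 26.27 eef [0.5527 0.1571 0.1234] yaw 86.78 tilt 6.32 w 0.0166 zaxis [-0.105 -0.034] q6 [ 0.28  0.54  0.16  1.3  -0.    0.34] F [ 0.7 -0.6 -0.9]
shift now [0.126 0.184 1.491] turn -0.22
shift if turned first [0.126 0.184 1.491]
```

Emit:
play_rows --deltas '[0,0.06,0.1,0.2,-0.2,0,0.05,0.08,0.35,0,0,0,0,0.35,0,0,0,0,0.35,0,0,0,0,0.2,0,0,0,0,0,0,0,0,0,0,0]'

```text
clock: 27.15
eef_pos: [0.5578, 0.155, 0.0302]
tool_rot: [0.728, 0.683, -0.049, -0.023]
ft_force: [1.0, -0.0, -0.5]
grip_width: 0.0164
```

```bash
python3 -c "
from h import *
need(.5547,.1609,.0215,87)"
```

```text
t 27.15 eef [0.5578 0.155  0.0302] yaw 86.5 tilt 6.25 w 0.0164 zaxis [-0.104 -0.034] q6 [ 0.27  0.63  0.05  1.1  -0.    0.34] F [ 1.  -0.  -0.5]
shift now [ 0.101 -0.043  0.146] turn -0.5
shift if turned first [ 0.101 -0.042  0.146]
```

Emit:
play_rows --deltas '[0,0.1,-0.04,0,-0.5,0,0,0,0,0,0,0,0,0.07,0,0,0,0,0.06,0,0,0,0,0,0,0,0,0,0,0]'

```text
clock: 27.9
eef_pos: [0.5565, 0.1621, 0.0241]
tool_rot: [0.725, 0.687, -0.047, -0.022]
ft_force: [-0.0, 0.5, 0.4]
grip_width: 0.0167
```

```bash
python3 -c "
from h import *
need(.5547,.1609,.0215,87)"
```

```text
t 27.9 eef [0.5565 0.1621 0.0241] yaw 87.06 tilt 6.0 w 0.0167 zaxis [-0.099 -0.032] q6 [ 0.29  0.63  0.04  1.08 -0.    0.34] F [-0.   0.5  0.4]
shift now [-0.019 -0.024  0.047] turn 0.06
shift if turned first [-0.019 -0.024  0.047]
```

Emit:
play_rows --deltas '[0,-0.02,-0.025,0.04,0,0,0,0,0,0,0.25,0,0,0,0,0.3,0,0,0,0,0.37,0,0,0,0,0.37,0,0,-0.4,0,0.37,0,0,-0.8,0,0.37,0,0,-0.9,0,0.45,0,0,-0.3,0,0.5,0,0,0,0,0.5,0,0,0,0]'

```text
clock: 29.28
eef_pos: [0.5684, 0.1652, 0.1679]
tool_rot: [0.725, 0.687, -0.048, -0.023]
ft_force: [-0.1, 0.3, -0.3]
grip_width: 0.0427
```

```bash
python3 -c "
from h import *
need(.5719,-.2353,.14,80.4)
from workcell import vision
c=vision.camera('wrist')
cv2.imwrite('pics/w10.png',cv2.resize(c['color'],(640,480)))
for k in (1,2,3):
  R={1:6.5,2:8,3:9.5}[k]/1000*1.414+.012
  for r in darkdrivers(c,R,(G[k][0]-.08,G[k][0]+.08,G[k][1]-.02,G[k][1]+.02)): print(k,lane([r[0],r[1]],k).round(4).tolist(),r[2:])
"
```

```text
t 29.27 eef [0.5684 0.1652 0.1679] yaw 87.05 tilt 6.14 w 0.0427 zaxis [-0.102 -0.033] q6 [ 0.28  0.54  0.28  1.42 -0.    0.34] F [-0.1  0.3 -0.3]
shift now [-6.64   0.472  0.677] turn 6.65
shift if turned first [-6.549  1.237  0.597]
1 [[-0.0393, 0.0061], [-0.0366, -0.0073]] (np.float64(-81.31152516810499), np.int32(184))
1 [[0.0335, 0.0216], [0.0804, 0.0129]] (np.float64(-13.42312506063711), np.int32(101))
2 [[-0.0409, -0.0077], [-0.0408, 0.0072]] (np.float64(86.46873709613183), np.int32(219))
2 [[0.0141, -0.1071], [0.0084, 0.079]] (np.float64(88.78058947077221), np.int32(4818))
3 [[-0.0441, -0.0088], [-0.0439, 0.0085]] (np.float64(86.5594477915985), np.int32(273))
```

View pics/w10.png

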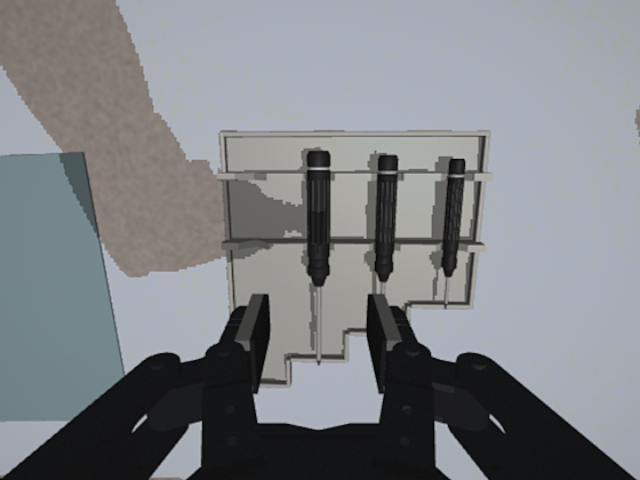

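Three drivers are seated and centred (driver3 tail cap at −44.0 mm against 43.8 expected). Now driver4.

Emit:
play_rows --deltas '[0.5,-0.4,0.05,0,6.6,0.5,-0.75,0.15,0.05,0,0.5,-0.75,0.15,0.05,0,0.5,-0.75,0.15,0.05,0,0.5,-0.75,0.15,0.05,0,0.5,-0.75,0.15,0.05,0,0.5,-0.75,0.15,0.05,0,0.5,-0.7,0.15,0.05,0,0.5,-0.5,0.1,0.05,0,0.5,-0.1,0,0,0,0.5,0,0,0,0,0.5,0,0,0,0]'

```text
clock: 30.82
eef_pos: [0.5667, -0.2223, 0.1356]
tool_rot: [0.762, 0.644, -0.06, -0.033]
ft_force: [0.5, -0.2, -0.8]
grip_width: 0.0428
```

```bash
python3 -c "
from h import *
need(.5719,-.2353,.04,80.4)"
```

```text
t 30.82 eef [ 0.5667 -0.2223  0.1356] yaw 80.59 tilt 7.88 w 0.0428 zaxis [-0.134 -0.028] q6 [-0.34  0.6   0.3   1.38 -0.07 -0.17] F [ 0.5 -0.2 -0.8]
shift now [-0.12   0.325  1.572] turn 0.19
shift if turned first [-0.119  0.325  1.572]
```

Emit:
play_rows --deltas '[0.5,-0.1,0.16,0.2,0.2,0.5,0,0.16,0.4,0,0.5,0,0,0.45,0,0.5,0,0,0.4,0,0.5,0,0,0.1,0,0.5,0,0,0,0,0.5,0,0,0,0]'

```text
clock: 31.7
eef_pos: [0.5764, -0.2307, 0.0372]
tool_rot: [0.761, 0.646, -0.06, -0.031]
ft_force: [-0.2, -0.5, 0.7]
grip_width: 0.0428
```

```bash
python3 -c "
from h import *
need(.5719,-.2353,.0095,80.4)"
```

```text
t 31.7 eef [ 0.5764 -0.2307  0.0372] yaw 80.81 tilt 7.71 w 0.0428 zaxis [-0.131 -0.03 ] q6 [-0.35  0.7   0.21  1.19 -0.07 -0.18] F [-0.2 -0.5  0.7]
shift now [-0.064 -0.004  0.469] turn 0.41
shift if turned first [-0.064 -0.003  0.469]
```

Emit:
play_rows --deltas '[0.5,-0.06,0,0.1,0.4,0.5,0,0,0.18,0,0.5,0,0,0.17,0,0.5,0,0,0,0,0.5,0,0,0,0]'

```text
clock: 32.33
eef_pos: [0.5732, -0.236, 0.0105]
tool_rot: [0.763, 0.643, -0.059, -0.029]
ft_force: [1.2, -0.3, 0.4]
grip_width: 0.0425
```

```bash
python3 -c "
from h import *
need(.5719,-.2353,.0095,80.4)"
```

```text
t 32.33 eef [ 0.5732 -0.236   0.0105] yaw 80.36 tilt 7.55 w 0.0425 zaxis [-0.128 -0.031] q6 [-0.35  0.72  0.17  1.13 -0.07 -0.18] F [ 1.2 -0.3  0.4]
shift now [ 0.009 -0.022  0.019] turn -0.04
shift if turned first [ 0.009 -0.022  0.019]
```

Emit:
play_rows --deltas '[0.5,0,0,0.02,0,0.35,0,0,0,0,0,0,0,0,0,0,0,0,0,0,0,0,0,0,0,0,0,0,0,0,0,0,0,0,0,0,0,0,0,0]'

```text
clock: 33.33
eef_pos: [0.5737, -0.2361, 0.01]
tool_rot: [0.763, 0.643, -0.059, -0.029]
ft_force: [0.1, 1.0, 0.4]
grip_width: 0.0194
```

```bash
python3 -c "
from h import *
need(.5719,-.2353,.0095,80.4)"
```

```text
t 33.33 eef [ 0.5737 -0.2361  0.01  ] yaw 80.37 tilt 7.48 w 0.0194 zaxis [-0.126 -0.032] q6 [-0.35  0.72  0.17  1.13 -0.07 -0.18] F [0.1 1.  0.4]
shift now [ 0.009 -0.031  0.012] turn -0.03
shift if turned first [ 0.009 -0.031  0.012]
```

Emit:
play_rows --deltas '[0,0,0,-0.2,0,0,0,0,-0.5,0,0,0,0,-0.8,0,0,0,0,-0.6,0,0,0,0,0,0,0,0,0,0,0]'

```text
clock: 34.08
eef_pos: [0.5895, -0.2315, 0.1396]
tool_rot: [0.763, 0.643, -0.059, -0.029]
ft_force: [-0.2, 0.3, -1.5]
grip_width: 0.0199
```

```bash
python3 -c "
from h import *
need(.5519,.1059,.13,87)"
```

```text
t 34.08 eef [ 0.5895 -0.2315  0.1396] yaw 80.37 tilt 7.56 w 0.0199 zaxis [-0.128 -0.031] q6 [-0.34  0.65  0.39  1.42 -0.07 -0.16] F [-0.2  0.3 -1.5]
shift now [ 5.441 -1.561  0.066] turn -6.63
shift if turned first [ 5.584 -0.929 -0.019]
```

Emit:
play_rows --deltas '[0,0.4,-0.1,0,-6.6,0,0.72,-0.12,0,0,0,0.72,-0.12,0,0,0,0.72,-0.12,0,0,0,0.72,-0.12,0,0,0,0.72,-0.12,0,0,0,0.72,-0.12,0,0,0,0.6,-0.08,0,0,0,0.2,0,0,0,0,0,0,0,0,0,0,0,0,0]'

```text
clock: 35.45
eef_pos: [0.5432, 0.1088, 0.1164]
tool_rot: [0.725, 0.684, -0.069, -0.043]
ft_force: [-0.3, -0.2, -0.5]
grip_width: 0.0195
```

```bash
python3 -c "
from h import *
need(.5532,.1058,.037,87)"
```

```text
t 35.45 eef [0.5432 0.1088 0.1164] yaw 86.92 tilt 9.3 w 0.0195 zaxis [-0.158 -0.032] q6 [ 0.2   0.55  0.14  1.33 -0.    0.25] F [-0.3 -0.2 -0.5]
shift now [0.013 0.373 1.281] turn -0.08
shift if turned first [0.013 0.373 1.281]
```

Emit:
play_rows --deltas '[0,0,0.18,0.2,0,0,0,0.17,0.35,0,0,0,0,0.35,0,0,0,0,0.3,0,0,0,0,0,0,0,0,0,0,0]'

```text
clock: 36.2
eef_pos: [0.5563, 0.0978, 0.0366]
tool_rot: [0.728, 0.681, -0.069, -0.042]
ft_force: [-0.2, -0.2, -0.8]
grip_width: 0.0198
```

```bash
python3 -c "
from h import *
need(.5532,.1058,.0245,87)"
```

```text
t 36.2 eef [0.5563 0.0978 0.0366] yaw 86.31 tilt 9.26 w 0.0198 zaxis [-0.158 -0.032] q6 [ 0.18  0.64  0.08  1.17 -0.    0.24] F [-0.2 -0.2 -0.8]
shift now [ 0.138 -0.029  0.202] turn -0.69
shift if turned first [ 0.139 -0.027  0.202]
```

Emit:
play_rows --deltas '[0,0.13,-0.02,0,-0.7,0,0,0,0,0,0,0,0,0.08,0,0,0,0,0.08,0,0,0,0,0,0,0,0,0,0,0]'

```text
clock: 36.95
eef_pos: [0.5557, 0.1062, 0.0283]
tool_rot: [0.724, 0.685, -0.067, -0.042]
ft_force: [-0.6, -0.1, -0.6]
grip_width: 0.0195
```

```bash
python3 -c "
from h import *
need(.5532,.1058,.024,87)"
```

```text
t 36.95 eef [0.5557 0.1062 0.0283] yaw 87.05 tilt 9.02 w 0.0195 zaxis [-0.154 -0.031] q6 [ 0.19  0.65  0.07  1.15 -0.    0.24] F [-0.6 -0.1 -0.6]
shift now [-0.006 -0.031  0.077] turn 0.05
shift if turned first [-0.006 -0.031  0.077]
```

Emit:
play_rows --deltas '[0,0,-0.03,0.06,0,0,0,0,0,0,0,0,0,0,0]'

```text
clock: 37.33
eef_pos: [0.5533, 0.1061, 0.0249]
tool_rot: [0.724, 0.685, -0.067, -0.042]
ft_force: [0.1, 0.5, -0.3]
grip_width: 0.0198
```

```bash
python3 -c "
from h import *
need(.5532,.1058,.024,87)"
```

```text
t 37.33 eef [0.5533 0.1061 0.0249] yaw 87.04 tilt 9.01 w 0.0198 zaxis [-0.154 -0.031] q6 [ 0.19  0.64  0.06  1.14 -0.    0.25] F [ 0.1  0.5 -0.3]
shift now [-0.005  0.001  0.015] turn 0.04
shift if turned first [-0.005  0.001  0.015]
```

Emit:
play_rows --deltas '[0,0,0,0.015,0,0.25,0,0,0,0,0.33,0,0,0,0,0.4,0,0,0,0,0.4,0,0,-0.4,0,0.4,0,0,-0.8,0,0.4,0,0,-0.9,0,0.45,0,0,-0.5,0,0.5,0,0,0,0,0.5,0,0,0,0]'

```text
clock: 38.58
eef_pos: [0.577, 0.1111, 0.1816]
tool_rot: [0.724, 0.685, -0.067, -0.042]
ft_force: [0.1, 0.3, 0.1]
grip_width: 0.0427
```

```bash
python3 -c "
from h import *
need(.55,.0,.2,87)
from workcell import vision
c=vision.camera('wrist')
cv2.imwrite('pics/w11.png',cv2.resize(c['color'],(800,600)))
for k in (1,2,3,4):
  R={1:6.5,2:8,3:9.5,4:11}[k]/1000*1.414+.012
  for r in darkdrivers(c,R,(G[k][0]-.08,G[k][0]+.08,G[k][1]-.02,G[k][1]+.02)): print(k,lane([r[0],r[1]],k).round(4).tolist(),r[2:])
"
```

```text
t 38.58 eef [0.577  0.1111 0.1816] yaw 87.05 tilt 9.11 w 0.0427 zaxis [-0.155 -0.031] q6 [ 0.19  0.57  0.36  1.52 -0.    0.25] F [0.1 0.3 0.1]
shift now [-1.883 -0.386 -0.175] turn 0.05
shift if turned first [-1.883 -0.384 -0.175]
1 [[-0.039, 0.0062], [-0.0367, -0.0074]] (np.float64(-83.30856358230571), np.int32(171))
1 [[-0.0294, 0.0032], [0.0537, 0.0005]] (np.float64(-4.840580860902915), np.int32(1188))
1 [[0.0331, 0.0184], [0.0804, 0.015]] (np.float64(-7.068501521789027), np.int32(123))
2 [[-0.0418, 0.0074], [-0.0404, -0.0079]] (np.float64(-87.8894989281227), np.int32(204))
3 [[-0.0443, -0.0091], [-0.0444, 0.0081]] (np.float64(87.26234365947874), np.int32(232))
3 [[0.0134, -0.077], [0.0105, 0.0982]] (np.float64(87.99079589608718), np.int32(4935))
4 [[-0.047, -0.0102], [-0.0468, 0.0099]] (np.float64(86.586192284662), np.int32(279))
```

View pics/w11.png

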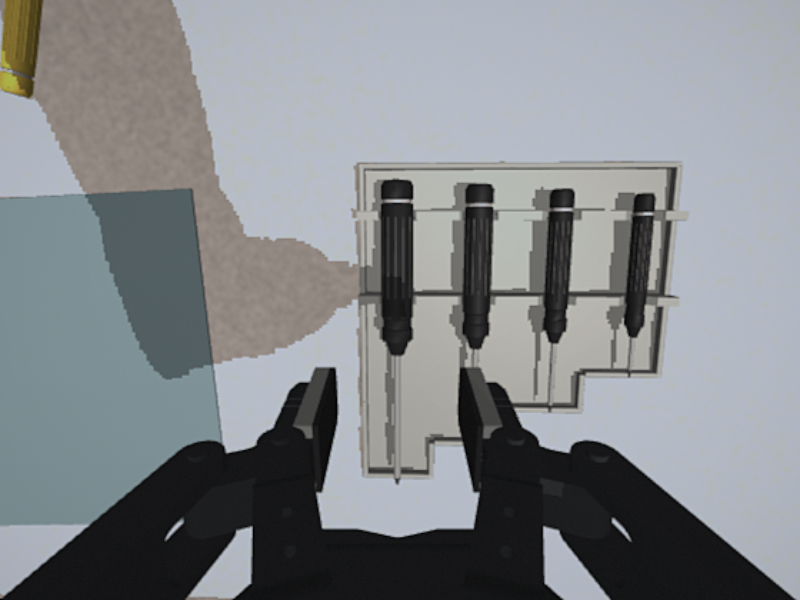

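Driver4 (tail 397,180; tip 398,482) and the other three all lie in both notches with blades forward. A last numeric check of the tips, then hand in.

Run:
```python
from h import *
from workcell import vision,ticket,bot
c=vision.camera('wrist')
for k,a,b,z in ((1,(644,194),(630,376),.0212),(2,(563,189),(551,410),.0233),(3,(479,184),None,.0254),(4,(397,180),(398,483),.0276)):
    P=ray(c,(np.float64([a,b or a])+.5)*.7-.5,z);print(k,'tail,tip in lane',(lane(P,k)*1e3).round(1).tolist())
t=vision.camera('top');print('bottle shift px',[np.abs(np.argwhere((i[...,0].astype(int)-i[...,2])>60).mean(0)).round(1).tolist() for i in (__import__('pickle').load(open('cam0.pkl','rb'))['top']['color'],t['color'])])
print(bot.get_obs()['joint_vel'].round(3))
print(ticket.job_done())
```

```text
1 tail,tip in lane [[-43.7, -0.5], [83.0, 1.1]]
2 tail,tip in lane [[-47.0, 0.3], [108.6, 1.2]]
3 tail,tip in lane [[-50.2, -0.6], [-50.2, -0.6]]
4 tail,tip in lane [[-52.9, 0.1], [166.1, 0.7]]
bottle shift px [[185.2, 61.0], [185.2, 61.0]]
[-0.001  0.004 -0.     0.003  0.001  0.   ]
the job is handed in; nothing more can be done
None
```

All four screwdrivers are back in the tray in order of size, shortest in lane 1 to longest in lane 4. Each lies in both notches with its blade towards the stepped front edge. I handed the job in with about 38.7 of the 118 s used and the gripper open and clear above the tray.

- **Centring:** the last wrist-camera check put the handle tails at −43.7, −47.0, −50.2 and −52.9 mm from the groove origins. The ideal values are −45, −48, −51 and −54 mm, so each is centred to within about 1.3 mm.
- **Blade tips:** the tips of drivers 1, 2 and 4 measured 83.0, 108.6 and 166.1 mm, against the expected 83, 109 and 165 mm. Driver 3's tip was hidden by a finger in that view, so I checked only its tail at the end.
- **Bottle:** it had not moved in the top view.

Two things disagreed or drifted along the way:

- **Camera disagreement:** the top and wrist cameras differed by 3–5 mm on positions. I used the wrist camera for both picking and placing.
- **Tool tilt:** the tool built up a tilt, reaching about 9° by the end. It changed by less than 2° between each pick and its placement, and the final checks show it did not affect the result.

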